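Hold a linear axis on its limit switch

ROBOT

A 6-joint arm with a two-finger parallel gripper is mounted at the origin on the work surface. World frame = base frame: x ahead of the robot, y to its left, z up, the work surface at z = 0. Lengths are in m, angles in rad, forces in N, time in s.
With the tool pointing down it reaches from about 0.375 to 0.9 m from the base axis. Payload 3.1 kg.
Tool frame: the origin (TCP) lies at the very end of the fingers, on their centre line; the grasp point (between the pads) lies 19 mm behind it (r.grasp_offset is the z of the grasp point in the tool frame, in m); z points along the fingers, y is the line along which they close (so a half turn about z gives the same grasp; the last joint's range is limited). The gripper opens to 85 mm and grips with 20 to 120 N. Pads are 22 mm wide; open, the fingers measure 114 mm over their backs; the gripper's body (76 mm by 85 mm) begins 54 mm behind the grasp point. The pads swing forward as they close: fully open they stand 13 mm farther back than shut.
Start: joints at [1.115, 0.527, 1.433, -0, 1.181, -0.178], TCP at [0.171, 0.601, 0.231] pointing down, gripper open.
Joint ranges: [-3.08, 3.08], [-0.75, 2.2], [0.22, 2.44], [-1.43, 4.57], [0, 2.65], [-2.85, 2.85]. Speed limits (rad/s): [2.79, 2.79, 3.14, 3.14, 3.14, 3.14].

INTERFACE

Orientations are given as a rotation vector (axis times angle).
In Python, from rig import r gives the robot as it stands. The module is installed in compiled form; this text tells all that it offers.
- The arm moves only by the tool play_rows, never from a script. Its argument "series" is a list that holds one entry, the list of rows, each a list of 5 numbers: the opening in per cent of the stroke, from 0 (shut) to 100 (fully open), then the shift along the tool's x, y, z in cm, then the turn about the tool's z in degrees. In form: [[[hand, tx, ty, tz, turn], ...]]. A call has 1 to 20 rows; each row shifts and turns the commanded pose from where the row before left it, along the tool's axes as they then stand; what a row does not reach is not made up. A row lasts 1/8 s, in which the tool goes at most 62.5 mm and 10.7 degrees, less where a joint would pass 70% of its speed; a pose out of reach is approached as far as the arm can. A call with a gripper value outside its range is refused whole. The fingers move at their own pace and stop on an object; "squeeze" is the grip in N (left out, the last holds). Time passes only in rows, so rows that do not move let the fingers close. It gives the time, the measured TCP pose, the force and the opening at its end, in the units of the state.
- r.observe(): the state, without advancing time (a new reading comes with each control period).
- r.capture(name): name is "scene" or "side" or "wrist"; returns (picture, depth): 420x560x3 uint8, blue, green, red; 420x560 float32, m along the optical axis (not along the pixel's ray), 0 where there is no reading.
- r.camera_model(name): a dict with "K" (3x3 intrinsics, pixels), "eye" and "attitude" of the camera in the world. Camera axes: x right, y down, z forward; pixel columns grow to the right and rows downward; lengths in m; the calibration is good to about 2 mm. A picture is of the moment at which its call begins: read the wrist's pose just before it. camera_model takes no time and is no camera call; for the wrist camera it gives the pose at the moment of the call.
- r.job_done(): hands the job in, once; it reports no verdict.
The state is a dict: "time_s": time; "joint_pos": joint angles; "qd": joint speeds; "joint_torque": joint torques, N m; "tool_pos": TCP position; "eef_rot": TCP orientation; "ft_force": force on the tool from outside, world axes, zero at the start; "wrist_torque": the same for the moment, N m; "width": opening from 0.0 (shut) to 1.0 (fully open).
Only numpy, scipy, OpenCV 4.12 (cv2) and the standard library are available. Lean on these libraries where they do the work, as an engineer would, in place of code of your own. Each camera call takes 0.05 s, during which the arm holds its last target. There are 200 camera calls.

TASK

The drive of this linear axis is off and its carriage slides freely by hand: move the carriage gently along its rails to the end where the roller-lever limit switch stands, so that the trip bar on the carriage pushes the switch's spring-loaded lever over to a lean of about 35 degrees, without ever forcing the lever past 50 degrees. Keep the lever pressed there by the carriage, steady, for at least two seconds so that the tripped input can be checked, and finish while still holding it: do not let go, because the spring pushes the carriage back. Press the switch only with the carriage, and leave the loose things on the bench where they are.

Things in the scene. Friction and masses are not known exactly. Their poses are not given: they have to be found in the camera images.
- trip_bar (a point): Grip point on the carriage's trip bar, a bright steel bar 20 mm wide (y), 30 mm high, 136 mm long (x), screwed across the carriage's black top plate. The point is mid-width, half-way up, 15 mm above the plate's top. x: along the bar to its far end, which juts 67 mm over the plate's edge and strikes the roller (bar from -29 to +107 mm); y: along the rails; z up.
- plate (a point): Centre of the top face of the carriage's plate, 150 x 150 x 12 mm, black, 81 mm above the bench; axes as trip_bar. Plate and bar are one rigid carriage of about 1 kg on two rails; drag on the rails about 1.5 N.
- carriage (a joint): Position of the carriage along its rails, m: 0 in the middle, growing along the y axis of trip_bar; rubber bumpers stop it at about 0.20 either way.
- roller (a point): Centre of the white roller, 18 mm diameter, 10 mm wide, at the free end of the limit switch's lever, 38 mm from the pivot. The bar's flat side meets it as the carriage slides outward: contact begins with the bar's centre line 19 mm short of the free roller's centre along y; at 35 degrees the roller has gone 22 mm along the rails (38 mm x sine of the lean).
- pivot (a point): Pivot of the lever, 57 mm above the bench, on a small black and grey switch box bracketed to the axis's far side near its left or right end (it varies). The free lever, a thin steel arm, stands straight up from here and swings along the rails, either way. The thin upright brass sensor near the other end has nothing to press.
- lever (a joint): Lean of the switch's lever, rad: 0 upright (free), positive when it leans along +y of trip_bar, negative along -y. A centring spring (0.5 N m/rad) brings it back: the roller pushes back on the carriage with about 10 N at 35 degrees (0.61 rad), 7 N at 27, 13 N at 43. End stops at 1.3 rad.
- contactor: A loose contactor, black, 78 x 45 x 86 mm, on the bench in front of the axis; origin at the centre of its underside. To be left alone.
- screwdriver: A loose screwdriver lying on the bench in front of the axis. To be left alone.
- spare_block: A loose steel rail bearing block, 34 x 58 x 23 mm, on the bench left of the axis. To be left alone.
- square: A loose small steel engineer's square lying on the bench right of the axis. To be left alone.

How it is judged:
By the outcome, as a careful person would: the job done as asked, in the order asked, and still so for the second after the job is handed in, while the arm keeps its last pose, push and grip.
It also fails if it takes over 42 s, if anything falls off the work surface, if the arm or the gripper's body presses on something with over 40 N, if the wrist force passes 120 N, or if a joint passes its speed limit or range.

## Working session

There is one attempt and no reset: what is moved stays moved. The work goes in short steps, Python scripts to look and compute and a tool call to move; the robot and the scene stay as the last step left them, time stands still between calls to the robot, and variables do not carry over. Pictures are saved under pics/ and viewed, on a budget of 10 in all, crops included, one or two more only if the job needs it, and the job is handed in when it is done.

Besides the shell and the picture viewer there is one more tool, called after "Emit:" by a JSON object that holds its "api" and its "payload". play_rows: Moves the arm, as the interface text tells. Its arguments: {"type":"object","properties":{"series":{"type":"array"},"squeeze":{"type":"number"}},"required":["series"]}

```bash
mkdir -p pics; cat > h.py <<'E'
import numpy as np, cv2
from rig import r
from scipy.spatial.transform import Rotation as R
def cap(n,f):
    m=r.camera_model(n); p,d=r.capture(n); cv2.imwrite(f'pics/{f}.png',p); np.savez(f'pics/{f}.npz',p=p,d=d,K=m['K'],eye=m['eye'],att=np.array(m['attitude'])); return m
def w(f,u,v,z=None,plane=None):
    s=np.load(f'pics/{f}.npz'); K=s['K']; A=s['att']; A=A if A.shape==(3,3) else R.from_rotvec(A).as_matrix()
    ray=A@np.linalg.solve(K,[u,v,1.])
    if plane is not None: return s['eye']+ray*(plane-s['eye'][2])/ray[2]
    z=s['d'][int(round(v)),int(round(u))] if z is None else z
    return s['eye']+ray*z
E
python3 - <<'E'
from h import *
for n in('scene','side'): print(cap(n,n+'0'))
s=r.observe(); print(s, r.grasp_offset)
E
```

```text
{'K': array([[392.85842348,   0.        , 276.0855774 ],
       [  0.        , 392.85842348, 207.73274522],
       [  0.        ,   0.        ,   1.        ]]), 'eye': array([ 0.89525345, -0.7198952 ,  0.82545284]), 'attitude': array([-2.25153414, -0.60931116,  0.25160497])}
{'K': array([[422.18319292,   0.        , 282.3253686 ],
       [  0.        , 422.18319292, 212.64422937],
       [  0.        ,   0.        ,   1.        ]]), 'eye': array([0.44038413, 1.12177714, 0.96578005]), 'attitude': array([-0.0662933 ,  2.81926497, -1.38350274])}
{'time_s': 0.1, 'joint_pos': array([ 1.11450808e+00,  5.28397889e-01,  1.43380160e+00, -7.53937679e-06,
        1.18142181e+00, -1.78500749e-01]), 'qd': array([ 0.00026544, -0.00216602, -0.00162046, -0.00153785, -0.00042998,
        0.00010953]), 'joint_torque': array([-3.95121197e-04, -4.43305707e+01, -1.78586447e+01, -2.41270873e-04,
        3.91690526e-03, -1.24699707e-06]), 'tool_pos': array([0.17106916, 0.60044082, 0.23040759]), 'eef_rot': array([-4.34854562e-01, -3.11071707e+00,  3.03025039e-03]), 'ft_force': array([ 0.54536396, -0.67997837,  0.01793568]), 'wrist_torque': array([ 0.00820793, -0.0094841 ,  0.00964305]), 'width': 1.0006000941010822} -0.0187
```

View pics/scene0.png

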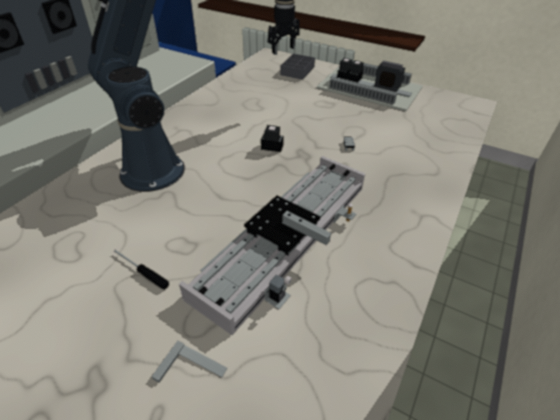

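View pics/side0.png

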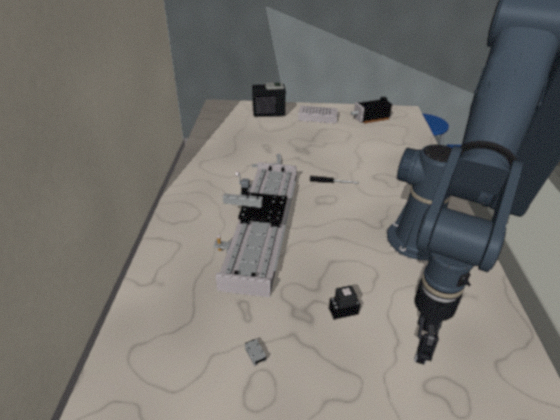

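The switch is at the robot's right (-y) end, at about scene (277,290). The brass sensor is at (349,211), and the bar runs from (285,215) to (328,237). I'll enlarge this region.

```bash
python3 - <<'E'
from h import *
p=cv2.imread('pics/scene0.png'); cv2.imwrite('pics/c1.png',cv2.resize(p[150:330,180:380],None,fx=4,fy=3.3333,interpolation=cv2.INTER_CUBIC)[:600])
for n,u,v in [('bar near',290,217),('bar mid',305,226),('bar far',325,237),('plateL',268,203),('plate',262,224),('roller',277,279),('railend',350,175),('railend2',210,300)]: print(n,w('scene0',u,v).round(4))
E
```

```text
bar near [ 0.5661 -0.0628  0.1119]
bar mid [ 0.6152 -0.0733  0.1131]
bar far [ 0.6739 -0.0789  0.1095]
plateL [ 0.4722 -0.0176  0.0824]
plate [ 0.5005 -0.0962  0.0812]
roller [ 0.6217 -0.2263  0.0725]
railend [0.6086 0.2686 0.0442]
railend2 [ 0.5192 -0.351   0.0689]
```

View pics/c1.png

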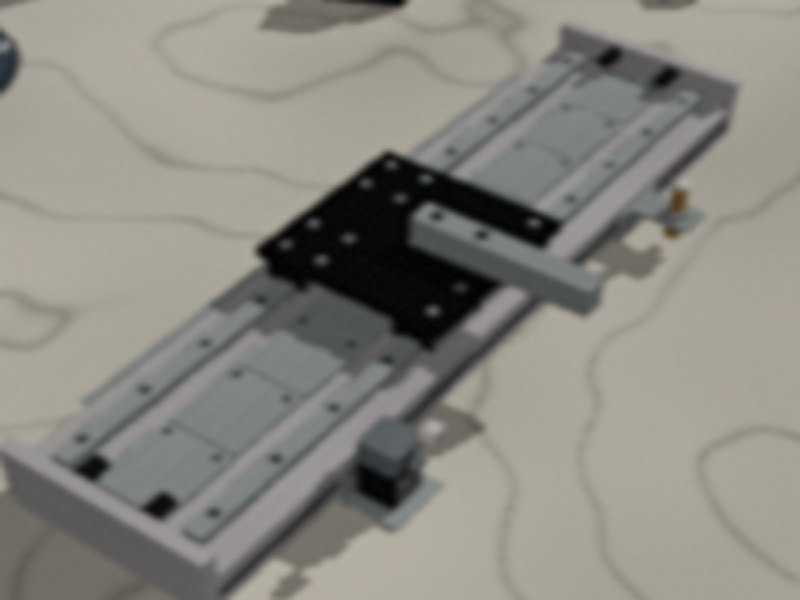

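```bash
python3 - <<'E'
from h import *
L,T,Rr,B=[w('scene0',u,v,plane=.081)[:2] for u,v in [(244.7,225.3),(277.5,195.8),(320.3,217.5),(287.8,253.3)]]
print(L,T,Rr,B,'c',(L+T+Rr+B)/4)
for a,b in((L,B),(T,Rr)): print(np.degrees(np.arctan2(*(b-a)[::-1])),np.linalg.norm(b-a))
for a,b in((L,T),(B,Rr)): print(np.degrees(np.arctan2(*(b-a)[::-1])),np.linalg.norm(b-a))
# bar top edges: near-left corner.. from crop
c=lambda x,y:w('scene0',180+x/4,150+y/3.3333,plane=.111)
for q in [(412,216),(430,202),(602,275),(586,290)]: print('bartop',c(*q))
print('roller',w('scene0',288,278.4,plane=.095),w('scene0',288,278))
p=cv2.imread('pics/side0.png'); cv2.imwrite('pics/c2.png',cv2.resize(p[150:300,200:320],None,fx=5,fy=4,interpolation=cv2.INTER_CUBIC))
E
```

```text
[ 0.46345707 -0.12348923] [0.47906127 0.0241517 ] [0.6236894  0.00586693] [ 0.60878631 -0.15048288] c [ 0.54374851 -0.06098837]
-10.522284614222881 0.147814904816632
-7.205454340586588 0.14577937900594862
83.96679359544021 0.1484632466478247
84.55508179619945 0.15705848143412715
bartop [ 0.54595444 -0.06413075  0.111     ]
bartop [ 0.54836957 -0.04402364  0.111     ]
bartop [ 0.67980054 -0.0592155   0.111     ]
bartop [ 0.67758436 -0.07836182  0.111     ]
roller [ 0.65073186 -0.22682162  0.095     ] [ 0.6538318  -0.23317619  0.10585895]
```

View pics/c2.png

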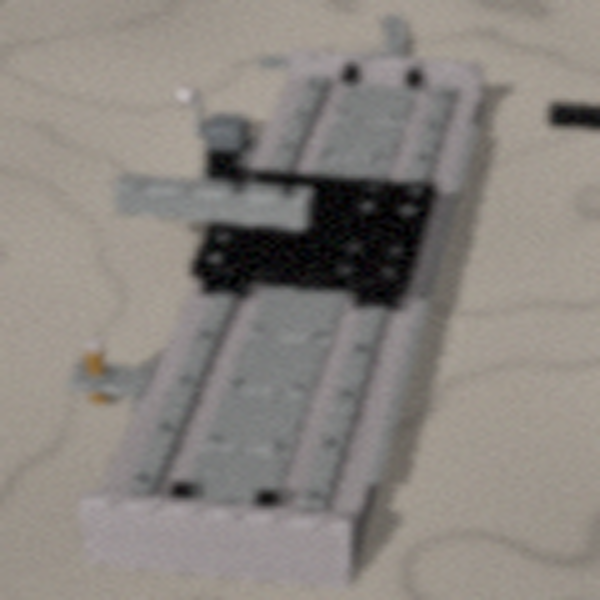

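The side crop shows the roller at crop (186,95), which is px (237,174). The bar clearly stands on the plate, and nothing else is in the way. Next I'll triangulate and work out the approach.

```bash
cat >> h.py <<'E'
def rel(goal,yaw):  # goal TCP xyz, tool-y world angle (deg) -> shift cm along current tool axes, turn deg
    s=r.observe(); M=R.from_rotvec(s['eef_rot']).as_matrix()
    a=np.degrees(np.arctan2(M[1,1],M[0,1])); t=-((yaw-a+90)%180-90)
    return (M.T@(np.array(goal)-s['tool_pos'])*100).round(2), t, s['time_s']
E
python3 - <<'E'
from h import *
print('roller side',w('side0',237.2,173.75,plane=.095))
c=lambda x,y,z=.111:w('side0',200+x/5,150+y/4,plane=z)
for q in [(118,175),(122,212),(310,190),(304,232)]: print('bartop/bot',c(*q))
for q in [(242,165),(433,184),(405,303),(197,272)]: print('plate',c(*q,.081))
print(rel([.575,-.057,.2],83.6))
E
```

```text
roller side [ 0.64839891 -0.23455605  0.095     ]
bartop/bot [ 0.67603181 -0.07764527  0.111     ]
bartop/bot [ 0.66530497 -0.02379371  0.111     ]
bartop/bot [ 0.54048768 -0.06375587  0.111     ]
bartop/bot [ 0.53991299 -0.00341974  0.111     ]
plate [ 0.59653278 -0.14122638  0.081     ]
plate [ 0.45618761 -0.12022972  0.081     ]
plate [0.46952673 0.04948973 0.081     ]
plate [0.61071679 0.01703649 0.081     ]
(array([-56.87, -52.14,   3.12]), np.float64(-9.515866467669312), 0.1)
```

Emit:
{"api": "play_rows", "payload": {"series": [[[60,-3.55,-3.26,0.2,0],[60,-3.55,-3.26,0.2,0],[60,-3.55,-3.26,0.2,0],[60,-3.55,-3.26,0.2,0],[60,-3.55,-3.26,0.2,0],[60,-3.55,-3.26,0.2,0],[60,-3.55,-3.26,0.2,0],[60,-3.55,-3.26,0.2,0],[60,-3.55,-3.26,0.2,0],[60,-3.55,-3.26,0.2,0],[60,-3.55,-3.26,0.2,0],[60,-3.55,-3.26,0.2,0],[60,-3.55,-3.26,0.2,0],[60,-3.55,-3.26,0.2,0],[60,-3.55,-3.26,0.2,0],[60,-3.62,-3.24,0.1,0],[60,0,0,0,-9.5],[60,0,0,0,0]]], "squeeze": 40}}

```text
time_s: 2.35
tool_pos: [0.5749, -0.0568, 0.1996]
eef_rot: [-0.18, -3.135, -0.001]
ft_force: [-0.4, -0.1, 0.0]
width: 0.601
```

```bash
python3 - <<'E'
from h import *
print(cap('wrist','w1'))
s=r.observe();print(s['tool_pos'],s['eef_rot'],s['width'],s['ft_force'])
p=cv2.imread('pics/w1.png'); cv2.imwrite('pics/w1b.png',cv2.resize(p,None,fx=1.4,fy=1.4))
print(rel([.575,-.057,.088],83.6))
E
```

```text
{'K': array([[359.78193883,   0.        , 279.11355771],
       [  0.        , 359.78193883, 213.40953626],
       [  0.        ,   0.        ,   1.        ]]), 'eye': array([ 0.50868691, -0.04952008,  0.34257805]), 'attitude': array([2.18821783, 1.94863244, 0.26355949])}
[ 0.57465498 -0.05620657  0.19976176] [-1.80347076e-01 -3.13485329e+00 -7.38562122e-04] 0.5981032551793329 [-0.24066446  0.30882905 -0.03209935]
(array([-0.06, -0.08, 11.18]), np.float64(-0.18517331641479018), 2.4)
```

View pics/w1b.png

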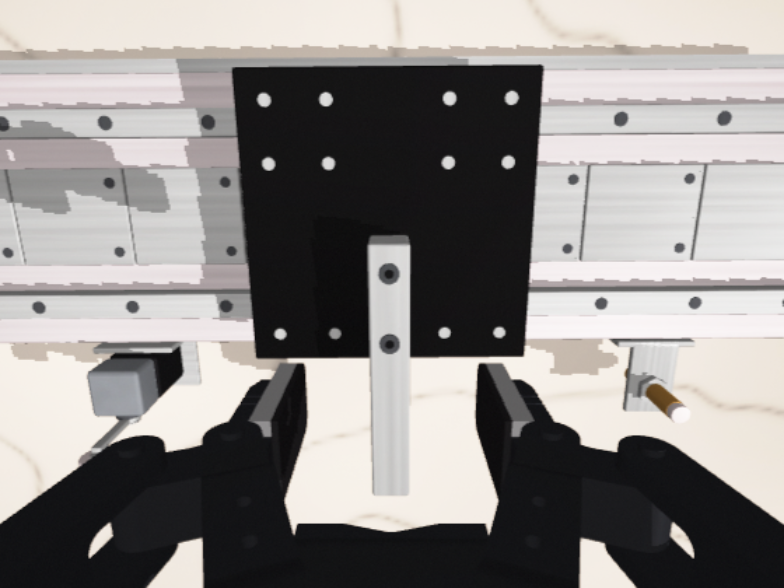

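The wrist view has the rails level and the bar centred between the fingers, running from (389,237) to (391,495). The roller is half hidden at about (95,455).

```bash
python3 - <<'E'
from h import *
f=lambda x,y,z:w('w1',x/1.4,y/1.4,plane=z).round(4)
print(f(389,237,.111),f(391,495,.111)); print('rail edge',f(0,293,.07),f(784,290,.07))
print('plate sides',f(250,200,.081),f(533,200,.081)); print('roller',f(92,457,.095)); print('pivot',f(130,415,.057))
E
```

```text
[ 0.5425 -0.0541  0.111 ] [ 0.6799 -0.0691  0.111 ]
rail edge [ 0.5546 -0.2747  0.07  ] [0.6035 0.1609 0.07  ]
plate sides [ 0.5198 -0.1231  0.081 ] [0.5365 0.0206 0.081 ]
roller [ 0.648  -0.2333  0.095 ]
pivot [ 0.6429 -0.2297  0.057 ]
```

Emit:
{"api": "play_rows", "payload": {"series": [[[60,0.3,0,4,0],[60,0,0,4,0],[60,0,0,2.2,0],[60,0,0,1,0],[60,0,0,0,0],[10,0,0,0,0],[10,0,0,0,0],[10,0,0,0,0],[10,0,0,0,0],[10,0,0,0,0]]]}}

```text
time_s: 3.65
tool_pos: [0.5731, -0.0563, 0.0897]
eef_rot: [0.175, 3.134, -0.001]
ft_force: [-0.9, -0.3, 6.3]
width: 0.225
```

Emit:
{"api": "play_rows", "payload": {"series": [[[10,0,-0.3,-0.1,0],[10,0,-0.6,0,0],[10,0,-0.9,0,0],[10,0,-1.2,0,0],[10,0,-1.2,0,0],[10,0,-1.2,0,0],[10,0,-1.2,0,0],[10,0,-1.2,0,0],[10,0,-1.2,0,0],[10,0,-1.2,0,0],[10,0,-0.9,0,0],[10,0,-0.6,0,0],[10,0,-0.3,0,0],[10,0,0,0,0],[10,0,0,0,0]]]}}

```text
time_s: 5.52
tool_pos: [0.5601, -0.1771, 0.0897]
eef_rot: [0.176, 3.134, -0.003]
ft_force: [5.0, -1.5, 2.3]
width: 0.224
```

```bash
python3 - <<'E'
from h import *
for n in('scene','side','wrist'): cap(n,n+'2')
s=r.observe();print(s['time_s'],s['tool_pos'],s['ft_force'],s['width'])
a=cv2.resize(cv2.imread('pics/scene2.png')[230:330,240:340],(400,400),interpolation=cv2.INTER_CUBIC)
b=cv2.resize(cv2.imread('pics/side2.png')[140:220,200:280],(400,400),interpolation=cv2.INTER_CUBIC)
c=cv2.imread('pics/wrist2.png')[220:420,0:560]; c=cv2.resize(c,(560,200))
cv2.imwrite('pics/m2.png',np.vstack([np.hstack([a,b]),cv2.copyMakeBorder(c,0,0,0,240,0)]))
E
```

```text
5.675 [ 0.56004137 -0.17707219  0.0897242 ] [ 4.82242759 -1.77909191  3.05044729] 0.22342088790396894
```

View pics/m2.png

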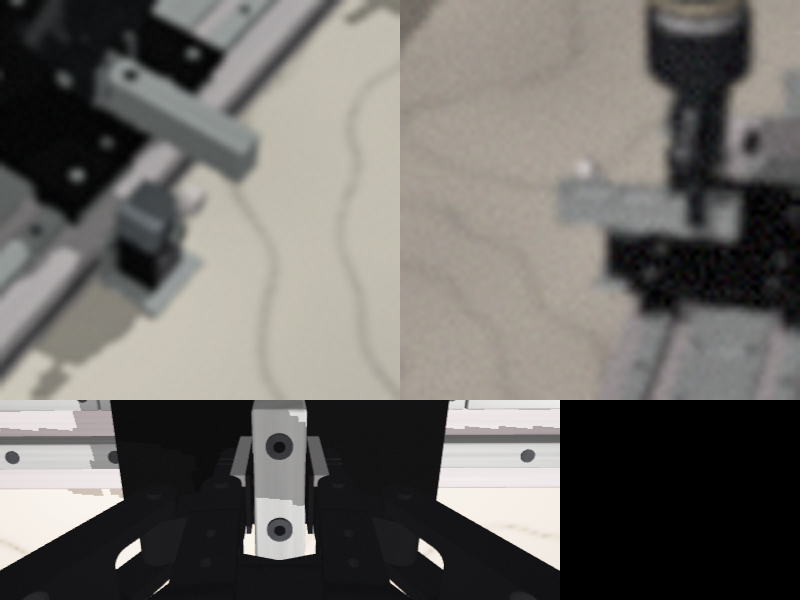

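The bar is still short of the roller. In the scene crop the roller is at (195,195) and upright, with a visible gap. I'll creep forward and read the force while moving.

Emit:
{"api": "play_rows", "payload": {"series": [[[10,0,-0.3,0,0],[10,0,-0.3,0,0],[10,0,-0.2,0,0],[10,0,-0.2,0,0],[10,0,-0.2,0,0],[10,0,-0.2,0,0]]]}}

```text
time_s: 6.42
tool_pos: [0.5586, -0.1903, 0.0897]
eef_rot: [0.176, 3.133, -0.002]
ft_force: [6.5, 1.2, 2.2]
width: 0.22
```

Emit:
{"api": "play_rows", "payload": {"series": [[[10,0,-0.2,0,0],[10,0,-0.2,0,0],[10,0,-0.2,0,0]]]}}

```text
time_s: 6.8
tool_pos: [0.558, -0.1962, 0.0897]
eef_rot: [0.176, 3.133, -0.002]
ft_force: [6.2, 1.8, 3.3]
width: 0.223
```

Emit:
{"api": "play_rows", "payload": {"series": [[[10,0,-0.2,0,0],[10,0,-0.2,0,0],[10,0,-0.2,0,0]]]}}

```text
time_s: 7.18
tool_pos: [0.5573, -0.2022, 0.0897]
eef_rot: [0.176, 3.133, -0.002]
ft_force: [7.0, 1.8, 2.1]
width: 0.225
```

Emit:
{"api": "play_rows", "payload": {"series": [[[10,0,-0.2,0,0],[10,0,-0.2,0,0],[10,0,-0.2,0,0]]]}}

```text
time_s: 7.55
tool_pos: [0.5567, -0.2076, 0.0897]
eef_rot: [0.177, 3.133, -0.0]
ft_force: [7.1, 3.3, 2.8]
width: 0.228
```

```bash
python3 - <<'E'
from h import *
for n in('scene','side'): cap(n,n+'3')
s=r.observe();print(s['time_s'],s['tool_pos'],s['ft_force'],s['width'])
a=cv2.resize(cv2.imread('pics/scene3.png')[240:310,240:310],(400,400),interpolation=cv2.INTER_CUBIC)
b=cv2.resize(cv2.imread('pics/side3.png')[140:210,210:280],(400,400),interpolation=cv2.INTER_CUBIC)
cv2.imwrite('pics/m3.png',np.hstack([a,b]))
E
```

```text
7.65 [ 0.55671495 -0.20782924  0.08972614] [6.50340565 1.33992312 3.18659789] 0.22446009401124692
```

View pics/m3.png

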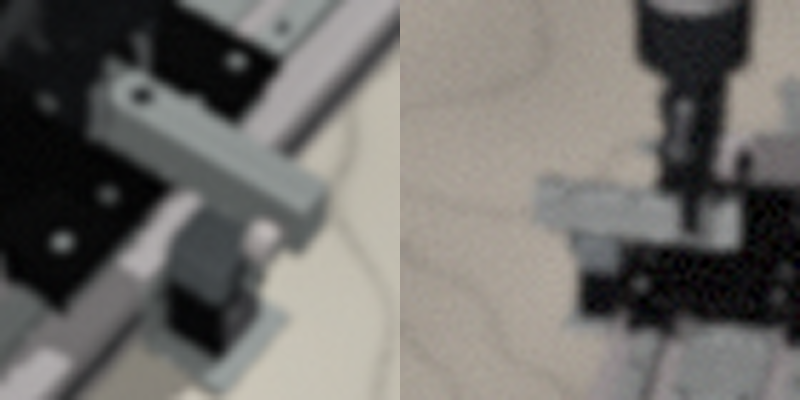

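Emit:
{"api": "play_rows", "payload": {"series": [[[10,0,-0.2,0,0],[10,0,-0.2,0,0]]]}}

```text
time_s: 7.9
tool_pos: [0.5563, -0.2111, 0.0897]
eef_rot: [0.177, 3.133, 0.001]
ft_force: [7.8, 4.7, 3.8]
width: 0.224
```

Emit:
{"api": "play_rows", "payload": {"series": [[[10,0,-0.2,0,0],[10,0,-0.2,0,0]]]}}

```text
time_s: 8.15
tool_pos: [0.556, -0.2146, 0.0897]
eef_rot: [0.177, 3.133, 0.002]
ft_force: [7.7, 5.8, 3.0]
width: 0.226
```

Emit:
{"api": "play_rows", "payload": {"series": [[[10,0,-0.2,0,0],[10,0,-0.2,0,0]]]}}

```text
time_s: 8.4
tool_pos: [0.5556, -0.218, 0.0897]
eef_rot: [0.177, 3.133, 0.003]
ft_force: [8.5, 6.9, 4.6]
width: 0.227
```

```bash
python3 - <<'E'
from h import *
cap('scene','scene4')
s=r.observe();print(s['time_s'],s['tool_pos'],s['ft_force'],s['width'])
P=lambda f:cv2.resize(cv2.imread(f'pics/{f}.png')[250:310,260:310],(400,480),interpolation=cv2.INTER_CUBIC)
cv2.imwrite('pics/m4.png',np.hstack([P('scene0'),P('scene4')]))
E
```

```text
8.45 [ 0.55556736 -0.21825323  0.08971354] [8.45231354 6.37045432 4.03148222] 0.22767251459548002
```

View pics/m4.png

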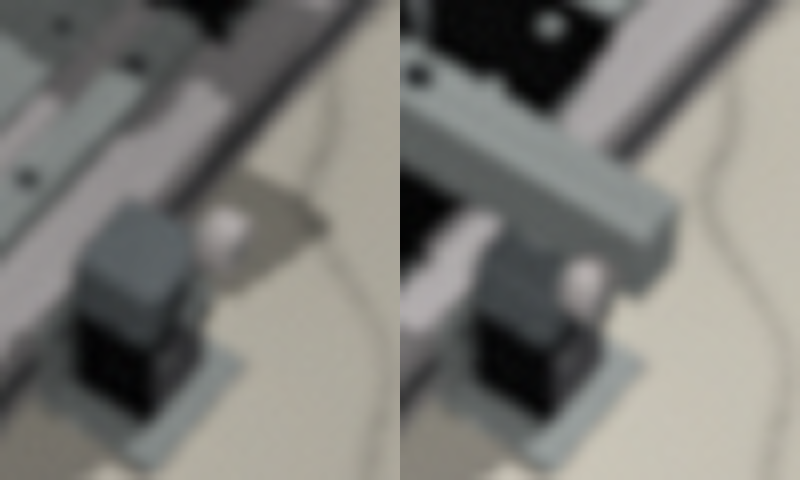

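```bash
python3 - <<'E'
from h import *
u=np.array([.1115,.9938])
from scipy.optimize import least_squares as ls
def lean(uv,piv): # roller circle fit: pivot + 38mm swing
    s=np.load('pics/scene0.npz');A=R.from_rotvec(s['att']).as_matrix()
    def pr(t):
        X=np.r_[piv[:2]-u*.038*np.sin(t),.057+.038*np.cos(t)]; c=A.T@(X-s['eye']); q=s['K']@c; return q[:2]/q[2]
    x=ls(lambda t:pr(t[0])-uv,[.3]); return np.degrees(x.x[0]),x.fun
p0=w('scene0',288.25,278.75,plane=.095); print(p0)
print(lean(np.array([282.9,285.9]),p0))
E
```

```text
[ 0.65169966 -0.22739626  0.095     ]
(np.float64(31.75772508312046), array([0.19707013, 0.11415187]))
```

```bash
python3 - <<'E'
from h import *
for n in('scene0','scene2','scene3','scene4'):
    p=cv2.imread(f'pics/{n}.png').astype(float)[270:292,277:296]; 
    red=p.mean(2)
    print(n); print(red.astype(int))
E
```

```text
scene0
[[144 145 145 144 138 123 106  90  68  52  54  68  88 114 139 155 159 161
  159]
 [146 146 146 140 126 109  92  74  56  52  65  81  96 111 126 140 150 155
  158]
 [147 146 143 130 111  93  76  59  54  62  79  92  99 104 109 117 128 138
  147]
 [143 142 132 113  95  78  60  55  61  77  90  99 102 103 104 104 110 116
  125]
 [132 128 113  96  78  62  54  60  75  90  98 103 104 103 104 104 103 103
  106]
 [110 108  97  82  66  56  61  72  88 104 115 116 112 105 104 103 104 103
  100]
 [ 97  96  91  79  67  65  73  85 104 126 142 145 134 121 110 105 103 103
  101]
 [ 93  94  94  89  81  82  85  99 120 144 161 165 158 140 120 107 104 104
  103]
 [ 94  96  95  96  95  91  94 109 130 149 162 168 162 140 119 108 105 104
  104]
 [ 95  96  96  96  97  95  96 110 129 144 154 156 148 126 112 106 105 104
  103]
 [ 95  96  96  97  96  96  97 107 123 136 142 139 126 111 106 104 104 104
  104]
 [ 94  97  96  98  98  97  95 102 116 125 129 123 109 101 103 105 105 105
  106]
 [ 96  96  98  97  97  95  90  93 104 114 120 114 104 101 103 104 107 112
  120]
 [ 96  97  98  97  96  90  83  83  93 10
[... 5359 characters left out ...]
 149 123 103  94  91  92  94  96 108 137 165
  182]
 [ 70  72  85 115 148 169 174 159 128 107  96  92  91  95 106 131 160 178
  186]
 [ 71  74  90 118 147 164 168 154 125 104  99  94  94 103 127 156 177 185
  187]
 [ 74  76  91 117 140 152 155 143 117 110 117 115 111 126 153 174 185 187
  187]
 [ 75  77  89 110 130 141 142 127 112 125 150 152 146 156 174 184 188 187
  187]
 [ 72  74  78  92 110 125 127 115 110 138 172 179 176 179 185 188 188 187
  187]
 [ 69  70  69  69  81 100 109 106 117 153 182 189 187 187 187 188 187 188
  188]
 [ 71  68  62  55  53  71  86  98 129 169 187 190 190 189 189 188 188 188
  188]
 [ 68  67  57  44  39  53  65  87 130 171 188 190 190 189 188 189 189 188
  188]]
```

```bash
cat >> h.py <<'E'
from scipy.optimize import least_squares as ls
U=np.array([.1115,.9938])
def lean(uv,uv0=(287.7,277.8)):
    s=np.load('pics/scene0.npz');A=R.from_rotvec(s['att']).as_matrix(); piv=w('scene0',*uv0,plane=.095)
    def pr(t):
        X=np.r_[piv[:2]-U*.038*np.sin(t),.057+.038*np.cos(t)]; q=s['K']@(A.T@(X-s['eye'])); return q[:2]/q[2]
    x=ls(lambda t:pr(t[0])-np.array(uv),[.3]); return np.degrees(x.x[0]),x.fun
E
python3 - <<'E'
from h import *
for q in [(285.8,280.3),(282.7,284.2),(281.5,286)]:
    a=lean(q); print(a, 38*np.sin(np.radians(a[0])))
E
```

```text
(np.float64(11.864889505434292), array([-0.08274246, -0.06203726])) 7.812971856698969
(np.float64(29.064557054724467), array([0.25761073, 0.1546826 ])) 18.460201462348902
(np.float64(36.320806016456935), array([0.3928226 , 0.21423186])) 22.507620373800975
```

The force reading gives a lean of about 22–25° and the image about 29°. A further 5 mm puts both near 35° and well under 50°.

Emit:
{"api": "play_rows", "payload": {"series": [[[10,0,-0.2,0,0],[10,0,-0.2,0,0]]]}}

```text
time_s: 8.7
tool_pos: [0.5552, -0.2213, 0.0897]
eef_rot: [0.177, 3.133, 0.005]
ft_force: [9.6, 9.4, 3.5]
width: 0.225
```

Emit:
{"api": "play_rows", "payload": {"series": [[[10,0,-0.1,0,0]]]}}

```text
time_s: 8.82
tool_pos: [0.5551, -0.2221, 0.0897]
eef_rot: [0.178, 3.133, 0.005]
ft_force: [8.9, 8.8, 3.8]
width: 0.223
```

```bash
python3 - <<'E'
from h import *
for i in range(4):
    s=r.observe();print(s['time_s'],s['tool_pos'],s['ft_force'],s['ft_force'][:2]@U,s['wrist_torque']); cap('scene','scene5')
print(cv2.imread('pics/scene5.png').mean(2)[278:295,274:292].astype(int))
P=lambda f:cv2.resize(cv2.imread(f'pics/{f}.png')[250:310,260:310],(400,480),interpolation=cv2.INTER_CUBIC)
cv2.imwrite('pics/m5.png',np.hstack([P('scene4'),P('scene5')]))
E
```

```text
8.825 [ 0.55514213 -0.22209041  0.08972035] [8.93934643 8.82167171 3.82736195] 9.763714469675724 [ 1.17724562 -1.38922314  0.20435456]
8.875 [ 0.55512808 -0.22220496  0.08974672] [9.63812654 9.02768736 4.61322869] 10.046366811689325 [ 1.13723107 -1.35133934  0.25420632]
8.925 [ 0.55513016 -0.22220947  0.08972311] [8.98223814 8.69787567 4.49827558] 9.645468389066746 [ 1.06141363 -1.44905607  0.20509245]
8.975 [ 0.55513054 -0.2221704   0.08971886] [9.2462934  7.86048438 5.15939671] 8.842711089454655 [ 1.07233604 -1.40745913  0.26748738]
[[ 91  91  91  91  91  91  91  96 103 114 126 137 142 145 146 143 139 130]
 [ 90  92  91  92  91  91  91  90  92  98 106 117 130 140 145 143 135 119]
 [ 84  87  90  91  91  91  91  91  89  90  93  99 109 123 133 133 122 107]
 [ 77  80  83  87  91  91  91  89  91  91  91  91  95 104 111 113 105  97]
 [ 70  72  75  81  89  93  93  92  93  91  90  89  89  92  97  98  97  95]
 [ 71  69  69  75  86  94  99  98 100  95  92  90  89  92  94  95  94  96]
 [ 73  71  70  71  79  92 105 115 114 109 101  94  90  91  92  95  96 106]
 [ 73  72  73  71  79  99 120 130 129 122 111 102  96  91  92  95 104 127]
 [ 71  73  73  74  86 109 133 143 139 130 119 107  98  91  92 101 125 154]
 [ 70  70  73  77  90 118 140 147 146 135 115 102 100 101 105 123 151 175]
 [ 68  68  69  75  94 120 138 148 148 133 107  98 117 132 140 154 172 185]
 [ 66  68  68  73  87 110 129 141 140 124 103 112 145 167 173 179 186 188]
 [ 57  65  68  71  77  89 108 124 126 114 103 129 168 185 188 188 189 189]
 [ 41  55  66  67  67  68  78  97 110 103  97 131 171 187 190 190 189 188]
 [ 22  37  49  57  58  48  49  67  83  80  83 121 161 178 184 187 190 189]
 [ 10  17  27  35  38  38  45  56  64  62  73 113 148 165 174 181 186 189]
 [  9   8  12  17  24  41  58  64  60  58  75 112 144 157 162 168 177 185]]
```

View pics/m5.png

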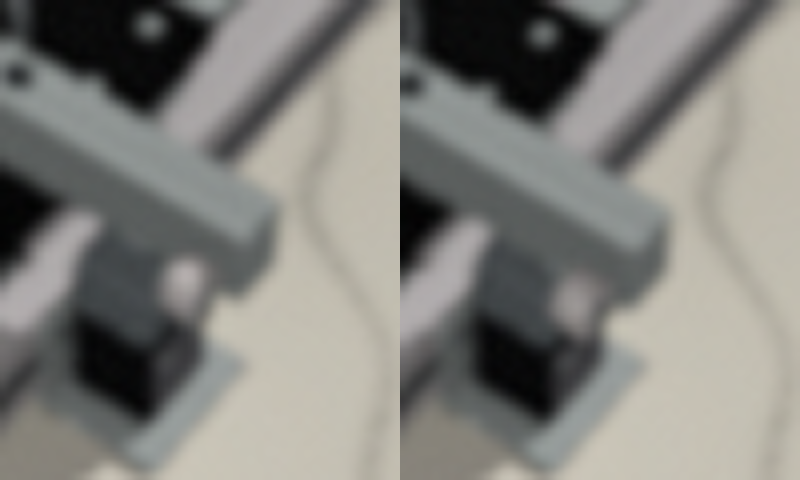

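The image gives about 36° (22 mm) and the force about 32°, roughly 34° between them. I'll hold here.

Emit:
{"api": "play_rows", "payload": {"series": [[[10,0,0,0,0],[10,0,0,0,0],[10,0,0,0,0],[10,0,0,0,0],[10,0,0,0,0],[10,0,0,0,0],[10,0,0,0,0],[10,0,0,0,0],[10,0,0,0,0],[10,0,0,0,0],[10,0,0,0,0],[10,0,0,0,0],[10,0,0,0,0],[10,0,0,0,0],[10,0,0,0,0],[10,0,0,0,0],[10,0,0,0,0],[10,0,0,0,0],[10,0,0,0,0],[10,0,0,0,0]]]}}

```text
time_s: 11.52
tool_pos: [0.5551, -0.2222, 0.0897]
eef_rot: [0.177, 3.133, 0.005]
ft_force: [8.6, 8.8, 5.0]
width: 0.226
```

Emit:
{"api": "play_rows", "payload": {"series": [[[10,0,0,0,0],[10,0,0,0,0],[10,0,0,0,0],[10,0,0,0,0]]]}}

```text
time_s: 12.02
tool_pos: [0.5551, -0.2222, 0.0897]
eef_rot: [0.177, 3.133, 0.005]
ft_force: [9.5, 8.3, 4.3]
width: 0.227
```

```bash
python3 - <<'E'
from h import *
cap('scene','scene6')
s=r.observe();print(s['time_s'],s['tool_pos'],s['ft_force'],s['width'])
a,b,c=[cv2.imread(f'pics/scene{i}.png').astype(float) for i in(0,5,6)]
print('change since stop, roller area',abs(b-c)[270:300,270:300].mean())
for n,(y,x) in dict(driver=(270,140),square=(360,185),contactor=(138,272),block=(142,348)).items(): print(n,abs(a-c)[y-15:y+15,x-25:x+25].mean().round(1))
E
```

```text
12.075 [ 0.55514749 -0.22217867  0.08974348] [8.55633432 8.85916182 4.24302803] 0.22601922567047894
change since stop, roller area 0.6737037037037037
driver 17.5
square 20.9
contactor 46.6
block 21.2
```

```bash
python3 -c "
from rig import r
print(r.job_done())"
```

```text
the job is handed in; nothing more can be done
None
```

The carriage is holding the limit switch's lever at a lean of about 34°. I gripped the trip bar, slid the carriage along its rails to the switch at the robot's right, and handed the job in at about 12 s, still gripping.

- **Hold:** it was steady for over 3 s. The tool stayed within 0.1 mm, and the push back along the rails was about 9–10 N.
- **Lean:** the two estimates disagreed slightly. The image gave about 36°, and the force, less an uncertain rail drag, gave about 32°. Neither came near 50° at any point.
- **Side force:** a sideways force on the gripper built up to about 9 N, from slight misalignment in the grip. It stayed well under the limits.
- **Loose things:** the arm's path stayed clear of them. My before/after image comparison didn't confirm this: every patch I compared had changed, probably from shadows or the arm's position in view, and I didn't look closer.

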